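# Fit the length stop on the cutting gauge

## Task

Fit the yellow stop carriage to the cutting gauge: slide it onto the dovetail rail from the rail's open, rounded end, with the carriage's red-knob end going first, until it is fully home against the blue end stop. Then turn the red clamp knob clockwise until the carriage is clamped tight, and let go. Leave the tape measure, staple carton, magnetic dish and mug where they are.

Things in the scene. Friction and masses are not known exactly. Their poses are not given: they have to be found in the camera images.
- gauge: Cutting gauge, fixed: grey base plate 238 (x) x 100 (y) x 10 mm with an aluminium dovetail rail along x on its middle line (y = 0). Origin: centre of the plate's underside, on the bench; +x is the way the carriage slides on, z up. The rail runs from its round nose to the blue end stop, whose face is at x = +92 mm (76 mm wide, top 30 mm above the bench).
- rail_nose (a point): Tip of the rail's open, rounded end, on its top face, 24 mm above the bench, at gauge x = -21, y = 0 mm. The nose leads the carriage in sideways. The dovetail is 14 mm high, 32 mm wide at its foot, 43 mm near its top.
- landing (a point): Point on the bare plate before the rail, gauge x = -68, y = 0, z = 10 mm; axes as the gauge. A carriage set down on the plate with its origin here, x axes parallel, stands just clear of the rail's nose and needs only be pushed 120 mm along +x.
- home (a point): Where the carriage's origin is when fully home against the end stop: gauge x = +52, y = 0 (give or take the play), z = 10 mm; axes as the gauge.
- carriage: Yellow stop carriage, loose, 0.36 to 0.58 kg, a block 80 (x) x 76 (y) x 24 mm with a dovetail channel along x through its underside (play on the rail 1.6 mm to each side and above). Stands upright on the bench. Origin: centre of its underside; z up; +x points to the end with the red knob, which goes onto the rail first. An ear under the knob reaches to y = +54 mm.
- fence_grip (a point): Where to grip the carriage: centre of its upright yellow grip block (the fence), 58 mm above the carriage's underside, at carriage x = -15, y = -10 mm; axes as the carriage. The block is 26 mm thick (x), 36 mm wide (y) and stands from 24 to 78 mm above the underside; either width may be gripped.
- knob_grip (a point): Middle of the red clamp knob's bar, on its upright axis, 50 mm above the carriage's underside, at carriage x = +26, y = +33 mm. The bar is 36 mm long (this frame's x), 12 mm thick (y), 30 mm high (-20 to +10 mm here), with a white line on one arm; below it a hub 20 mm across. Turning it drives a cam against the rail's flank.
- clamp_knob (a joint): Turn of the clamp knob in rad, growing clockwise seen from above: 0 = loose (bar along the carriage's x), cam bites from about 1.05, clamped tight above 1.2, hard stop at 1.4. It stays where it is left (friction 0.08 N m). It starts between 0 and 0.2; the carriage goes on only while it is loose (below 0.8).
- tape_measure: Yellow tape measure, 34x80x64 mm, bystander, origin under its centre.
- staples_a: Brown carton of staples, 54x102x30 mm, bystander, origin under its centre.
- magnet_dish: Round steel magnetic dish, 98 mm across, 25 mm high, bystander, origin under its centre.
- mug: White mug with green dots, 78x114x93 mm, bystander, origin under its centre.

How it is judged:
By the outcome, as a careful person would: the job done as asked, in the order asked, and still so for the second after the job is handed in, with the robot touching nothing.
It also fails if it takes over 54 s, if anything falls off the work surface, if the arm or the gripper's body presses on something with over 40 N, if the wrist force passes 120 N, or if a joint passes its speed limit or range.

## Robot

A 6-joint arm with a two-finger parallel gripper is mounted at the origin on the work surface; the furniture and walls round the work are solid. World frame = base frame: x ahead of the robot, y to its left, z up, the work surface at z = 0. Lengths are in m, angles in rad, forces in N, time in s.
With the tool pointing down it reaches from about 0.375 to 0.9 m from the base axis. Payload 3.1 kg.
Tool frame: the origin (TCP) lies midway between the tips of the shut fingers; the grasp point (between the pads) lies 19 mm behind it (manip.grasp_offset is the distance from the TCP to the grasp point, in m); z points along the fingers, y is the line along which they close (so a half turn about z gives the same grasp; the last joint's range is limited). The gripper opens to 85 mm and grips with 20 to 120 N. Pads are 22 mm wide; open, the fingers measure 114 mm over their backs; the gripper's body (76 mm by 85 mm) begins 54 mm behind the grasp point. The pads swing forward as they close: fully open they stand 13 mm farther back than shut.
Start: joints at [-1.438, 0.527, 1.433, -0, 1.181, -0.178], TCP at [0.192, -0.595, 0.231] pointing down, gripper open.
Joint ranges: [-3.08, 3.08], [-0.75, 2.2], [0.22, 2.44], [-1.43, 4.57], [0, 2.65], [-2.85, 2.85]. Speed limits (rad/s): [2.79, 2.79, 3.14, 3.14, 3.14, 3.14].

## Interface

Orientations are given as a unit quaternion [x, y, z, w].
In Python, from station import sensors, cams, order, manip gives the robot as it stands.
- The arm moves only by the tool move_arm, never from a script. Its argument "targets" is a list of rows, each an object of numbers: "dx", "dy", "dz": the shift along the world's x, y, z normalised to -1 to 1, where 1 is 25 mm; "rx", "ry", "rz": the turn, a rotation vector about the world's x, y, z normalised to -1 to 1, where 1 is 30 degrees. A call has exactly 10 rows; each row shifts and turns the commanded pose from where the row before left it; what a row does not reach is not made up. A row lasts 1/8 s, in which the tool goes at most 62.5 mm and 10.7 degrees, less where a joint would pass 70% of its speed; a pose out of reach is approached as far as the arm can. A call with a number of a shift or a turn outside -1 to 1 is refused whole. A call with a gripper value outside its range is refused whole. "claw" is the opening in per cent of the stroke, from 0 (shut) to 100 (fully open), set as the call begins (left out, the last holds). The fingers move at their own pace and stop on an object; "newtons" is the grip in N (left out, the last holds). Time passes only in rows, so rows that do not move let the fingers close, or fill a call up. It gives the time, the measured TCP pose, the force, the opening and the grip force at its end, in the units of the state.
- sensors.sense(): the state, without advancing time (a new reading comes with each control period).
- cams.snapshot(name): name is "scene" or "top"; returns the picture (420x560x3 uint8, red, green, blue); there is no depth.
- cams.camera_model(name): a dict with "fx", "fy", "cx", "cy" (pixels), "extrinsics" (4x4, takes a point from world to camera coordinates). Camera axes: x right, y down, z forward; pixel columns grow to the right and rows downward; lengths in m; the calibration is good to about 2 mm. A picture is of the moment at which its call begins. camera_model takes no time and is no camera call.
- order.sign_off(): hands the job in; it is judged then, once.
The state is a dict: "t": time; "q": joint angles; "qd": joint speeds; "tau": joint torques, N m; "tcp_pos": TCP position; "tool_rot": TCP orientation; "force": force on the tool from outside, world axes, zero at the start; "ft_torque": the same for the moment, N m; "finger_gap": opening from 0.0 (shut) to 1.0 (fully open); "gripper_force": force on a finger pad.
Only numpy, scipy, OpenCV 4.12 (cv2) and the standard library are available. Lean on these libraries where they do the work, as an engineer would, in place of code of your own. Each camera call takes 0.05 s, during which the arm holds its last target. There are 200 camera calls.

## Working session

There is one attempt and no reset: what is moved stays moved. The work goes in short steps, Python scripts to look and compute and a tool call to move; the robot and the scene stay as the last step left them, time stands still between calls to the robot, and variables do not carry over. Pictures are saved under pics/ and viewed, at most 10 in all, crops included, and the job is handed in when it is done.

Besides the shell and the picture viewer there is one more tool, called after ">>>" in YAML: its name, and indented under it one key for each argument. move_arm: Moves the arm, as the interface text tells. Scaled input: -1 to 1 covers 25 mm each way for a shift and 30 degrees each way for a turn. Its arguments: {"type":"object","properties":{"targets":{"type":"array"},"claw":{"type":"number"},"newtons":{"type":"number"}},"required":["targets"]}

```bash
ls; mkdir -p pics; python3 - <<'E'
from station import sensors,cams,manip
import cv2
print(sensors.sense(),manip.grasp_offset)
for n in("scene","top"):
    cv2.imwrite(f"pics/{n}0.png",cams.snapshot(n)[:,:,::-1]); print(cams.camera_model(n))
E
```

```text
pics
{'t': 0.0, 'q': array([-1.43751420e+00,  5.28483403e-01,  1.43389273e+00,  2.26587709e-06,
        1.18138436e+00, -1.78517941e-01]), 'qd': array([ 2.66754856e-04,  3.17841114e-04, -3.61524725e-04,  1.39574862e-03,
       -2.87203676e-05,  5.85712892e-04]), 'tau': array([-3.51344306e-04, -4.42352092e+01, -1.78025544e+01, -3.46898105e-04,
        8.45113420e-03, -8.72232590e-06]), 'tcp_pos': array([ 0.19165525, -0.59414643,  0.23032607]), 'tool_rot': array([ 9.87871670e-01,  1.55268762e-01,  2.55612376e-05, -1.08361647e-03]), 'force': array([ 0.42885364, -0.56216877, -0.18971496]), 'ft_torque': array([-0.02580705, -0.00336297, -0.00972738]), 'gripper_force': 0.0, 'finger_gap': 0.9992553620086801} 0.0187
{'fx': 490.0217041070674, 'fy': 490.0217041070674, 'cx': 273.9511206518361, 'cy': 214.8682041376892, 'extrinsics': array([[ 0.62451985, -0.78077442, -0.01913785, -0.33809085],
       [-0.46185072, -0.34943942, -0.81522144,  0.31269907],
       [ 0.62981653,  0.51796081, -0.57883308,  1.46702891],
       [ 0.        ,  0.        ,  0.        ,  1.        ]])}
{'fx': 440.84424392242863, 'fy': 440.84424392242863, 'cx': 282.6748736228753, 'cy': 203.6815274202849, 'extrinsics': array([[ 0.01340829, -0.99987991,  0.00777046, -0.01799758],
       [-0.99219859, -0.01426776, -0.12384822,  0.52766168],
       [ 0.12394421, -0.00604925, -0.99227075,  1.63718729],
       [ 0.        ,  0.        ,  0.        ,  1.        ]])}
```

View pics/scene0.png

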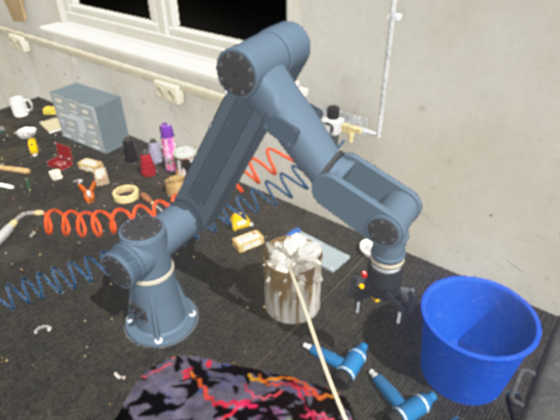

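View pics/top0.png

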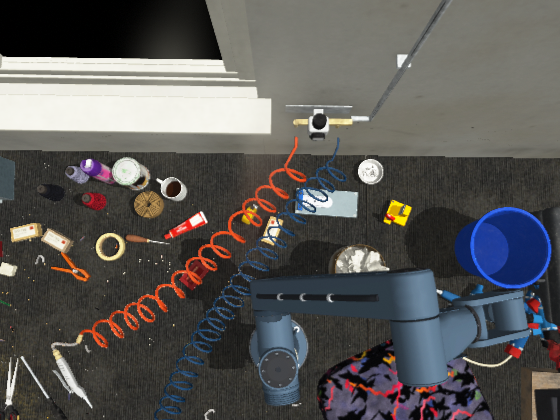

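The top view shows the gauge at about (327,203), the carriage at (397,213) and the dish at (370,171). I'll enlarge that area.

```bash
python3 - <<'E'
import cv2,numpy as np
a=cv2.imread("pics/top0.png")[150:250,235:435]
b=cv2.imread("pics/scene0.png")[210:310,220:420]
f=lambda i:cv2.resize(i,None,fx=4,fy=3,interpolation=cv2.INTER_CUBIC)
cv2.imwrite("pics/crop0.png",cv2.resize(a,(800,400),interpolation=cv2.INTER_CUBIC))
E
```

```text
(no output)
```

View pics/crop0.png

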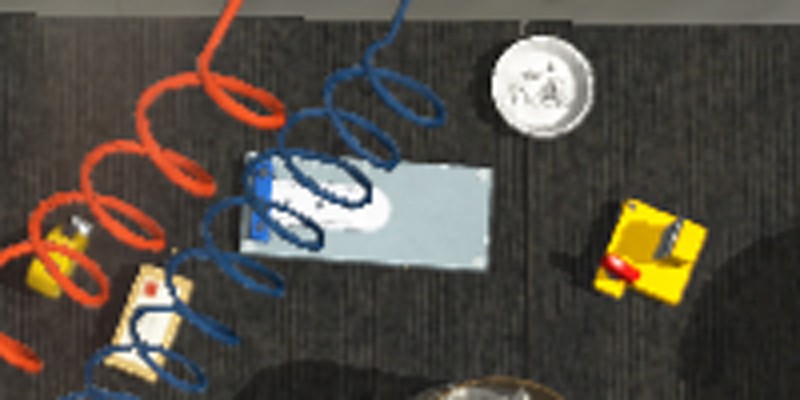

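```bash
cat > h.py <<'E'
import numpy as np, cv2
from station import sensors,cams,manip
from scipy.optimize import least_squares
M={n:cams.camera_model(n) for n in("scene","top")}
def proj(n,P):
    m=M[n];P=np.atleast_2d(P);c=P@m["extrinsics"][:3,:3].T+m["extrinsics"][:3,3]
    return c[:,:2]/c[:,2:]*[m["fx"],m["fy"]]+[m["cx"],m["cy"]]
def ray(n,uv,z):
    m=M[n];R=m["extrinsics"][:3,:3];t=m["extrinsics"][:3,3];o=-R.T@t
    d=R.T@np.array([(uv[0]-m["cx"])/m["fx"],(uv[1]-m["cy"])/m["fy"],1.]);return o+d*(z-o[2])/d[2]
def world(p,L):
    L=np.atleast_2d(L);c,s=np.cos(p[2]),np.sin(p[2])
    return np.c_[p[0]+c*L[:,0]-s*L[:,1],p[1]+s*L[:,0]+c*L[:,1],L[:,2]+(p[3] if len(p)>3 else 0)]
def fit(obs,p0):
    f=lambda p:np.concatenate([(proj(n,world(p,L))-uv).ravel() for n,L,uv in obs])
    r=least_squares(f,p0,loss="soft_l1");return r.x,r.fun.reshape(-1,2)
E
python3 - <<'E'
from h import *
c=lambda u,v:np.array([u/4+235,v/4+150])
g=np.array([c(246,153),c(492,168),c(487,270),c(240,253)])
for q in g: print(ray("top",q,.01).round(4))
L=np.array([[.119,-.05,.01],[-.119,-.05,.01],[-.119,.05,.01],[.119,.05,.01]])
print(fit([("top",L,g)],[.6,-.1,1.57]))
k=np.array([c(628,200),c(708,232),c(680,305)])
L=np.array([[.04,-.038,.024],[-.04,-.038,.024],[-.04,.038,.024]])
p,r=fit([("top",L,k)],[.6,-.3,1.3]);print(p,r)
for n in("fence",),: pass
print(world(p,[[-.015,-.01,.078],[.026,.033,.06]]),proj("top",world(p,[[-.015,-.01,.078],[.026,.033,.06]]))*4-[940,600], proj("scene",world(p,[[-.015,-.01,.078],[.026,.033,.06]])))
for z in np.arange(0,.6,.1):
  print(z,proj("scene",ray("top",(318,195),z)).round(),proj("scene",ray("top",(305,160),z)).round())
E
```

```text
[ 0.5915 -0.0633  0.01  ]
[ 0.5803 -0.3008  0.01  ]
[ 0.4815 -0.2953  0.01  ]
[ 0.4945 -0.0585  0.01  ]
(array([ 0.53695101, -0.17948296,  1.51948519]), array([[-0.03144771, -0.38606154],
       [ 0.01756768, -0.11911934],
       [ 0.13285788,  0.14345927],
       [-0.1183804 ,  0.34585382]]))
[ 0.49904358 -0.45227164  1.19906331] [[ 0.17974123  0.04611208]
 [-0.17074587 -0.11998742]
 [-0.00826423  0.07364537]]
[[ 0.50291211 -0.46987943  0.078     ]
 [ 0.4777415  -0.41606084  0.06      ]] [[688.98579699 242.63357705]
 [626.20850799 270.82330106]] [[385.82334579 274.19735363]
 [365.63763432 275.73925831]]
0.0 [[311. 243.]] [[321. 220.]]
0.1 [[307. 222.]] [[317. 200.]]
0.2 [[303. 199.]] [[313. 179.]]
0.30000000000000004 [[298. 174.]] [[308. 156.]]
0.4 [[294. 146.]] [[303. 131.]]
0.5 [[288. 117.]] [[298. 103.]]
```

```bash
python3 - <<'E'
import cv2
b=cv2.imread("pics/scene0.png")[140:340,180:447]
cv2.imwrite("pics/crop1.png",cv2.resize(b,(800,600),interpolation=cv2.INTER_CUBIC))
E
```

```text
(no output)
```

View pics/crop1.png

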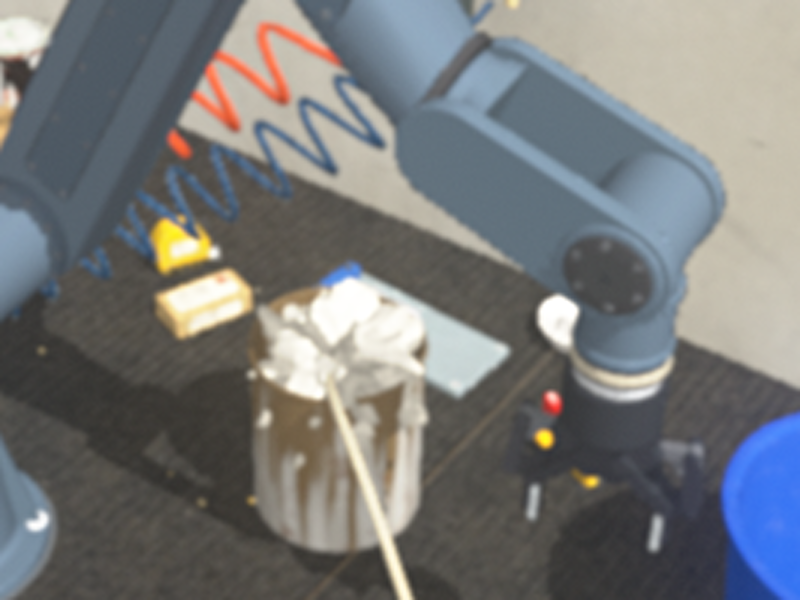

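The close-up scene view shows the tin of rags in front of the gauge, and the blue hose hanging above its far end. The knob is at about (365,274) in full-picture pixels, which agrees with the fitted carriage pose. I'll set out toward the fence, at height.

>>> move_arm:
  targets:
    - {"dx":1,"dy":0.4,"rz":-0.13}
    - {"dx":1,"dy":0.4,"rz":-0.13}
    - {"dx":1,"dy":0.4,"rz":-0.13}
    - {"dx":1,"dy":0.4,"rz":-0.13}
    - {"dx":1,"dy":0.4,"rz":-0.13}
    - {"dx":1,"dy":0.4,"rz":-0.13}
    - {"dx":1,"dy":0.4,"rz":-0.13}
    - {"dx":1,"dy":0.4,"rz":-0.13}
    - {"dx":1,"dy":0.4,"rz":-0.13}
    - {"dx":1,"dy":0.4,"rz":-0.13}
  claw: 100
  newtons: 60

```text
schema error: expected keys dx, dy, dz, rx, ry, rz
```

```bash
cat >> h.py <<'E'
def tool():
    s=sensors.sense();from scipy.spatial.transform import Rotation as R
    m=R.from_quat(s["tool_rot"]).as_matrix();print("t",round(s["t"],2),"tcp",s["tcp_pos"].round(4),"yline",round(np.degrees(np.arctan2(m[1,1],m[0,1]))%180,2),"z",m[:,2].round(3),"F",s["force"].round(1),"M",s["ft_torque"].round(2),"gap",round(s["finger_gap"],3),"q6",s["q"][5].round(2));return s
def pic(n,f,box,W=800,H=600):
    i=cams.snapshot(n)[:,:,::-1];np.save("pics/raw_"+n,i);x,y,w,h=box;k=min(W/w,H/h)
    cv2.imwrite("pics/"+f,cv2.resize(i[y:y+h,x:x+w],None,fx=k,fy=k,interpolation=cv2.INTER_CUBIC));print(f,"k",k)
E
python3 - <<'E'
from h import *
tool(); pic("scene","s1.png",(260,200,200,150))
print(ray("scene",(293,318),0),ray("top",(362,262),.15))
E
```

```text
t 0.1 tcp [ 0.1917 -0.5942  0.2304] yline 107.86 z [-0.     0.002 -1.   ] F [-0.5  0.7  0.1] M [ 0.01 -0.01  0.02] gap 1.003 q6 -0.18
s1.png k 4.0
[ 0.24535767 -0.30951799  0.        ] [ 0.31337602 -0.28777881  0.15      ]
```

View pics/s1.png

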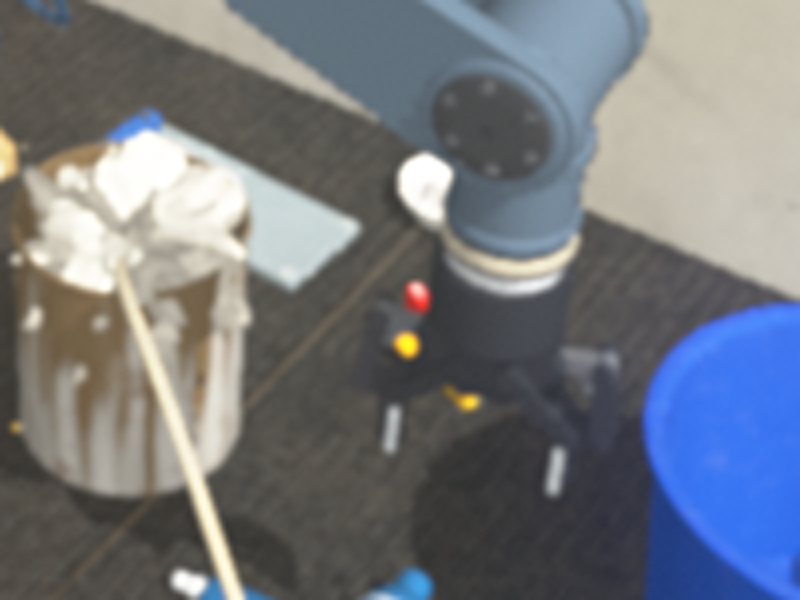

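The arm hasn't moved, because every row needs all six keys. The picture shows the tin clear of the gauge and the gripper still partly hiding the carriage.

>>> move_arm:
  targets:
    - {"dx":1,"dy":0.4,"dz":0,"rx":0,"ry":0,"rz":-0.13}
    - {"dx":1,"dy":0.4,"dz":0,"rx":0,"ry":0,"rz":-0.13}
    - {"dx":1,"dy":0.4,"dz":0,"rx":0,"ry":0,"rz":-0.13}
    - {"dx":1,"dy":0.4,"dz":0,"rx":0,"ry":0,"rz":-0.13}
    - {"dx":1,"dy":0.4,"dz":0,"rx":0,"ry":0,"rz":-0.13}
    - {"dx":1,"dy":0.4,"dz":0,"rx":0,"ry":0,"rz":-0.13}
    - {"dx":1,"dy":0.4,"dz":0,"rx":0,"ry":0,"rz":-0.13}
    - {"dx":1,"dy":0.4,"dz":0,"rx":0,"ry":0,"rz":-0.13}
    - {"dx":1,"dy":0.4,"dz":0,"rx":0,"ry":0,"rz":-0.13}
    - {"dx":1,"dy":0.4,"dz":0,"rx":0,"ry":0,"rz":-0.13}
  claw: 100
  newtons: 60

```text
t: 1.4
tcp_pos: [0.4424, -0.4942, 0.2308]
tool_rot: [0.983, -0.184, -0.0, -0.0]
force: [0.2, -0.6, 0.5]
finger_gap: 1.002
gripper_force: 0.0
```

```bash
python3 - <<'E'
from h import *
tool(); pic("scene","s2.png",(300,220,160,120))
E
```

```text
t 1.4 tcp [ 0.4424 -0.4942  0.2308] yline 68.74 z [-0.001  0.001 -1.   ] F [ 0.2 -0.6  0.5] M [-0.01 -0.01 -0.03] gap 1.002 q6 0.93
s2.png k 5.0
```

View pics/s2.png

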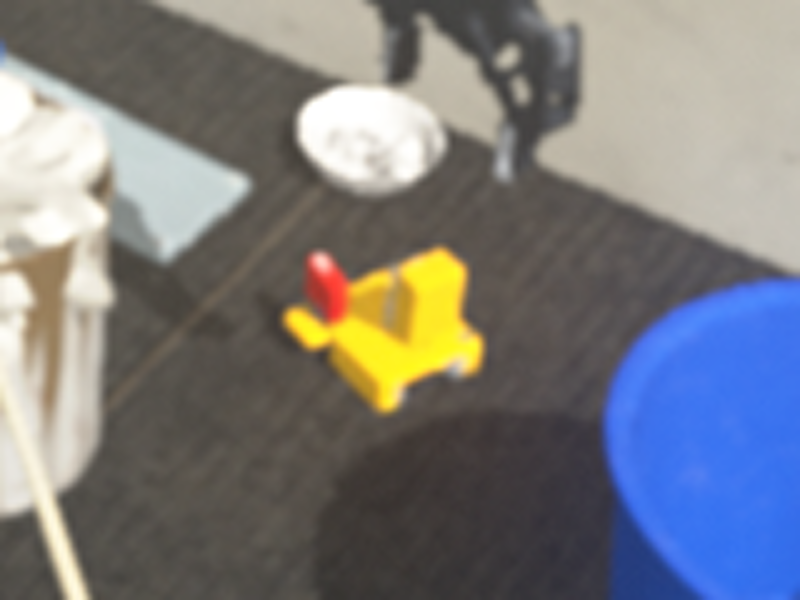

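The carriage is now fully visible: fence top near crop (435,255), knob (325,285), near corner (380,410). I'll check the fitted pose numerically against both cameras' colour masks.

```bash
python3 - <<'E'
from h import *
p=np.array([.4990,-.4523,1.199])
t0=cv2.imread("pics/top0.png"); s=np.load("pics/raw_scene.npy")
from scipy.spatial import ConvexHull
B=lambda x0,x1,y0,y1,z0,z1:np.array([[x,y,z] for x in(x0,x1) for y in(y0,y1) for z in(z0,z1)])/1000
def render(n,p,parts,k=4):
    m=np.zeros((420*k,560*k),np.uint8)
    for b in parts: cv2.fillConvexPoly(m,cv2.convexHull(np.round((proj(n,world(p,b))+.5)*k-.5).astype(np.int32)),255)
    return cv2.resize(m,(560,420),interpolation=cv2.INTER_AREA)/255.
parts=[B(-40,40,-38,38,0,24),B(14,38,38,54,8,24),B(-28,-2,-28,8,24,78),B(8,44,27,39,30,60)]
masks={}
for n,i,box in(("top",t0,(375,190,45,45)),("scene",s,(350,260,55,50))):
    h=cv2.cvtColor(i,cv2.COLOR_BGR2HSV);m=((h[...,1]>140)&(h[...,2]>80)&((h[...,0]<38)|(h[...,0]>170))).astype(float)
    z=np.zeros_like(m);x,y,w,hh=box;z[y:y+hh,x:x+w]=m[y:y+hh,x:x+w];masks[n]=cv2.morphologyEx(z,cv2.MORPH_CLOSE,np.ones((3,3)))
    red=((h[...,1]>140)&(h[...,2]>80)&((h[...,0]<6)|(h[...,0]>170)))&(z>=0)
    ys,xs=np.nonzero(red[y:y+hh,x:x+w]);print(n,"red",xs.mean()+x,ys.mean()+y,"model",proj(n,world(p,[[.026,.033,.05]])),"area",masks[n].sum())
from scipy.optimize import minimize
cost=lambda q,ns=("top","scene"):sum(abs(render(n,q,parts)-masks[n]).sum() for n in ns)
for ns in(("top",),("scene",),("top","scene")):
    r=minimize(cost,p,args=(ns,),method="Nelder-Mead",options=dict(initial_simplex=p+np.array([[0,0,0],[.006,0,0],[0,.006,0],[0,0,.06]])));print(ns,cost(p,ns),r.x,r.fun)
E
```

```text
top red 389.44827586206895 217.10344827586206 model [[390.88371622 217.96358174]] area 476.0
scene red 365.0 277.421875 model [[365.3517248  278.14095471]] area 778.0
('top',) 87.31372549019608 [ 0.5020832  -0.45129662  1.16833068] 55.11764705882352
('scene',) 175.32941176470587 [ 0.50577547 -0.44891548  1.12349671] 101.71764705882353
('top', 'scene') 262.64313725490194 [ 0.50302871 -0.45089391  1.17312556] 175.25098039215686
```

>>> move_arm:
  targets:
    - {"dx":0.84,"dy":0.34,"dz":-0.4,"rx":0,"ry":0,"rz":-0.016}
    - {"dx":0.84,"dy":0.34,"dz":-0.4,"rx":0,"ry":0,"rz":-0.016}
    - {"dx":0.84,"dy":0.34,"dz":-0.4,"rx":0,"ry":0,"rz":-0.016}
    - {"dx":0,"dy":0,"dz":-0.8,"rx":0,"ry":0,"rz":0}
    - {"dx":0,"dy":0,"dz":-1,"rx":0,"ry":0,"rz":0}
    - {"dx":0,"dy":0,"dz":-1,"rx":0,"ry":0,"rz":0}
    - {"dx":0,"dy":0,"dz":-1,"rx":0,"ry":0,"rz":0}
    - {"dx":0,"dy":0,"dz":-1,"rx":0,"ry":0,"rz":0}
    - {"dx":0,"dy":0,"dz":-1,"rx":0,"ry":0,"rz":0}
    - {"dx":0,"dy":0,"dz":-0.6,"rx":0,"ry":0,"rz":0}
  claw: 100
  newtons: 60

```text
t: 2.7
tcp_pos: [0.5038, -0.4687, 0.0395]
tool_rot: [0.981, -0.196, -0.001, -0.001]
force: [-0.2, -0.2, -0.1]
finger_gap: 0.999
gripper_force: 0.0
```

>>> move_arm:
  targets:
    - {"dx":0,"dy":0,"dz":0,"rx":0,"ry":0,"rz":0}
    - {"dx":0,"dy":0,"dz":0,"rx":0,"ry":0,"rz":0}
    - {"dx":0,"dy":0,"dz":0,"rx":0,"ry":0,"rz":0}
    - {"dx":0,"dy":0,"dz":0,"rx":0,"ry":0,"rz":0}
    - {"dx":0,"dy":0,"dz":0,"rx":0,"ry":0,"rz":0}
    - {"dx":0,"dy":0,"dz":0,"rx":0,"ry":0,"rz":0}
    - {"dx":0,"dy":0,"dz":0,"rx":0,"ry":0,"rz":0}
    - {"dx":0,"dy":0,"dz":0,"rx":0,"ry":0,"rz":0}
    - {"dx":0,"dy":0,"dz":0,"rx":0,"ry":0,"rz":0}
    - {"dx":0,"dy":0,"dz":0,"rx":0,"ry":0,"rz":0}
  claw: 0
  newtons: 80

```text
t: 3.95
tcp_pos: [0.5056, -0.4693, 0.0427]
tool_rot: [0.981, -0.196, 0.001, 0.0]
force: [2.1, 3.0, 5.4]
finger_gap: 0.29
gripper_force: 79.7
```

```bash
python3 - <<'E'
from h import *
tool()
E
```

```text
t 3.95 tcp [ 0.5056 -0.4693  0.0427] yline 67.42 z [ 0.002 -0.001 -1.   ] F [2.1 3.  5.4] M [ 0.49 -0.12 -0.03] gap 0.29 q6 1.05
```

>>> move_arm:
  targets:
    - {"dx":0,"dy":0,"dz":0.6,"rx":0,"ry":0,"rz":0}
    - {"dx":0,"dy":0,"dz":0.8,"rx":0,"ry":0,"rz":0}
    - {"dx":0.1,"dy":0.6,"dz":0.8,"rx":0,"ry":0,"rz":0.06}
    - {"dx":0.2,"dy":1,"dz":0,"rx":0,"ry":0,"rz":0.085}
    - {"dx":0.2,"dy":1,"dz":0,"rx":0,"ry":0,"rz":0.085}
    - {"dx":0.2,"dy":1,"dz":0,"rx":0,"ry":0,"rz":0.085}
    - {"dx":0.2,"dy":1,"dz":0,"rx":0,"ry":0,"rz":0.085}
    - {"dx":0.2,"dy":1,"dz":0,"rx":0,"ry":0,"rz":0.085}
    - {"dx":0.2,"dy":1,"dz":0,"rx":0,"ry":0,"rz":0.085}
    - {"dx":0.2,"dy":1,"dz":0,"rx":0,"ry":0,"rz":0.085}

```text
t: 5.2
tcp_pos: [0.5426, -0.2777, 0.0963]
tool_rot: [1.0, -0.024, 0.0, 0.0]
force: [1.2, -0.4, -5.6]
finger_gap: 0.291
gripper_force: 79.4
```

>>> move_arm:
  targets:
    - {"dx":0,"dy":0.4,"dz":-0.2,"rx":0,"ry":0,"rz":0}
    - {"dx":0,"dy":0.2,"dz":-0.2,"rx":0,"ry":0,"rz":0}
    - {"dx":0,"dy":0,"dz":-0.2,"rx":0,"ry":0,"rz":0}
    - {"dx":0,"dy":0,"dz":-0.2,"rx":0,"ry":0,"rz":0}
    - {"dx":0,"dy":0,"dz":0,"rx":0,"ry":0,"rz":0}
    - {"dx":0,"dy":0,"dz":0,"rx":0,"ry":0,"rz":0}
    - {"dx":0,"dy":0,"dz":0,"rx":0,"ry":0,"rz":0}
    - {"dx":0,"dy":0,"dz":0,"rx":0,"ry":0,"rz":0}
    - {"dx":0,"dy":0,"dz":0,"rx":0,"ry":0,"rz":0}
    - {"dx":0,"dy":0,"dz":0,"rx":0,"ry":0,"rz":0}

```text
t: 6.45
tcp_pos: [0.5423, -0.2643, 0.0764]
tool_rot: [1.0, -0.025, 0.0, 0.0]
force: [0.6, 0.7, -5.3]
finger_gap: 0.291
gripper_force: 79.3
```

```bash
python3 - <<'E'
from h import *
tool()
a=cams.snapshot("top")[:,:,::-1];b=cams.snapshot("scene")[:,:,::-1]
np.save("pics/raw_top",a);np.save("pics/raw_scene",b)
c=np.hstack([cv2.resize(a[165:245,275:375],(400,320),interpolation=3),cv2.resize(b[210:290,290:390],(400,320),interpolation=3)])
cv2.imwrite("pics/h1.png",c)
print(ray("top",(370,171),.025))
E
```

```text
t 6.45 tcp [ 0.5423 -0.2643  0.0764] yline 87.08 z [ 0. -0. -1.] F [ 0.6  0.7 -5.3] M [-0.08 -0.07  0.01] gap 0.291 q6 0.98
[ 0.66039485 -0.34500737  0.025     ]
```

View pics/h1.png

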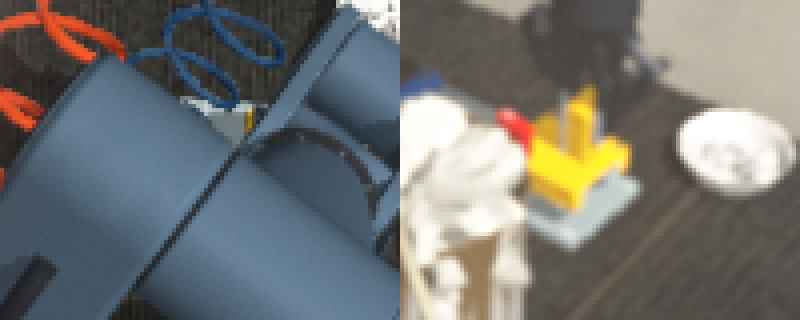

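The top view is mostly hidden by the arm. In the scene half, the carriage's -x end is visible over the plate: lower corner about (334.5,263), plate corners about (350,256) and (332.5,272).

```bash
python3 - <<'E'
from h import *
g=np.array([.537,-.1795,1.5195])
print("plate corners",proj("scene",world(g,[[-.119,-.05,.01],[-.119,.05,.01]])), "obs 350,256.6; 332.8,272.3")
b=np.load("pics/raw_scene.npy");h=cv2.cvtColor(b,cv2.COLOR_BGR2HSV)
m=((h[...,1]>140)&(h[...,2]>80)&(h[...,0]<38)&(h[...,0]>15)).astype(float);z=np.zeros_like(m);z[225:270,315:356]=m[225:270,315:356]
z=cv2.morphologyEx(z,cv2.MORPH_CLOSE,np.ones((2,2)))
t=np.array([.5423,-.2643]);th=np.radians(87.08);R=np.array([[np.cos(th),-np.sin(th)],[np.sin(th),np.cos(th)]])
B=lambda x0,x1,y0,y1,z0,z1:np.array([[x,y,z] for x in(x0,x1) for y in(y0,y1) for z in(z0,z1)])/1000
def render(p,k=8):
    m=np.zeros((420*k,560*k),np.uint8)
    for b in [B(-40,40,-38,38,0,24),B(-28,-2,-28,8,24,78)]: cv2.fillConvexPoly(m,cv2.convexHull(np.round((proj("scene",world(p,b))+.5)*k-.5).astype(np.int32)),255)
    return cv2.resize(m,(560,420),interpolation=cv2.INTER_AREA)/255.
w=np.zeros_like(z);w[246:275,325:356]=1   # -x end and right side, clear of tin, knob, fingers
for e in np.arange(-6,7,1.)/1000:
    print(e*1e3,[round((abs(render([*(t-R@np.array([-.015,-.010+e])),th,zz])-z)*w).sum(),1) for zz in(.029,.0315,.034,.0365)])
for r in range(225,266): print(r,''.join('#' if v else '.' for v in z[r,318:356]))
E
```

```text
plate corners [[350.0111669  256.33991587]
 [332.66607457 271.37589565]] obs 350,256.6; 332.8,272.3
-6.0 [np.float64(89.1), np.float64(75.5), np.float64(63.7), np.float64(54.5)]
-5.0 [np.float64(85.2), np.float64(72.9), np.float64(60.4), np.float64(52.1)]
-4.0 [np.float64(81.9), np.float64(70.2), np.float64(58.3), np.float64(48.7)]
-3.0 [np.float64(79.4), np.float64(66.2), np.float64(55.5), np.float64(45.9)]
-2.0 [np.float64(77.3), np.float64(62.4), np.float64(52.1), np.float64(44.7)]
-1.0 [np.float64(72.6), np.float64(59.8), np.float64(50.1), np.float64(43.4)]
0.0 [np.float64(69.6), np.float64(57.9), np.float64(48.2), np.float64(43.2)]
1.0 [np.float64(67.1), np.float64(54.0), np.float64(46.1), np.float64(44.1)]
2.0 [np.float64(63.3), np.float64(51.8), np.float64(45.5), np.float64(45.4)]
3.0 [np.float64(60.9), np.float64(50.9), np.float64(46.2), np.float64(46.7)]
4.0 [np.float64(57.3), np.float64(49.8), np.float64(46.9), np.float64(48.3)]
5.0 [np.float64(55.0), np.float64(48.7), np.float64(49.1), np.float64(50.3)]
6.0 [np.float64(54.2), np.float64(50.0), np.float64(50.4), np.float64(
[... 1069 characters left out ...]
#####.......
250 .....##########################.......
251 .....#########################........
252 .....#####################...#........
253 .....###################.....#........
254 .....##################...............
255 .....#################................
256 .....################.................
257 ......#############...................
258 .......############...................
259 .........#########....................
260 ..........########....................
261 ............######....................
262 ...............##.....................
263 ......................................
264 ......................................
265 ......................................
```

The carriage sits within about 1 mm of the rail's line, so I'll lower it onto the plate at the landing.

>>> move_arm:
  targets:
    - {"dx":0,"dy":0,"dz":-0.3,"rx":0,"ry":0,"rz":0}
    - {"dx":0,"dy":0,"dz":-0.3,"rx":0,"ry":0,"rz":0}
    - {"dx":0,"dy":0,"dz":-0.2,"rx":0,"ry":0,"rz":0}
    - {"dx":0,"dy":0,"dz":-0.1,"rx":0,"ry":0,"rz":0}
    - {"dx":0,"dy":0,"dz":0,"rx":0,"ry":0,"rz":0}
    - {"dx":0,"dy":0,"dz":0,"rx":0,"ry":0,"rz":0}
    - {"dx":0,"dy":0,"dz":0,"rx":0,"ry":0,"rz":0}
    - {"dx":0,"dy":0,"dz":0,"rx":0,"ry":0,"rz":0}
    - {"dx":0,"dy":0,"dz":0,"rx":0,"ry":0,"rz":0}
    - {"dx":0,"dy":0,"dz":0,"rx":0,"ry":0,"rz":0}

```text
t: 7.8
tcp_pos: [0.5423, -0.2643, 0.0539]
tool_rot: [1.0, -0.025, 0.0, 0.0]
force: [0.6, -0.6, -5.5]
finger_gap: 0.288
gripper_force: 79.4
```

```bash
python3 - <<'E'
from h import *
tool()
E
```

```text
t 7.8 tcp [ 0.5423 -0.2643  0.0539] yline 87.08 z [ 0. -0. -1.] F [ 0.6 -0.6 -5.5] M [-0.08 -0.04 -0.01] gap 0.288 q6 0.98
```

>>> move_arm:
  targets:
    - {"dx":0,"dy":0,"dz":-0.03,"rx":0,"ry":0,"rz":0}
    - {"dx":0.008,"dy":0.16,"dz":0,"rx":0,"ry":0,"rz":0}
    - {"dx":0.008,"dy":0.16,"dz":0,"rx":0,"ry":0,"rz":0}
    - {"dx":0.008,"dy":0.16,"dz":0,"rx":0,"ry":0,"rz":0}
    - {"dx":0.008,"dy":0.16,"dz":0,"rx":0,"ry":0,"rz":0}
    - {"dx":0.008,"dy":0.16,"dz":0,"rx":0,"ry":0,"rz":0}
    - {"dx":0.008,"dy":0.16,"dz":0,"rx":0,"ry":0,"rz":0}
    - {"dx":0.008,"dy":0.16,"dz":0,"rx":0,"ry":0,"rz":0}
    - {"dx":0,"dy":0,"dz":0,"rx":0,"ry":0,"rz":0}
    - {"dx":0,"dy":0,"dz":0,"rx":0,"ry":0,"rz":0}

```text
t: 9.05
tcp_pos: [0.5442, -0.2363, 0.0531]
tool_rot: [1.0, -0.026, 0.001, 0.0]
force: [2.8, 0.6, -6.1]
finger_gap: 0.296
gripper_force: 79.2
```

```bash
python3 - <<'E'
from h import *
tool()
E
```

```text
t 9.05 tcp [ 0.5442 -0.2363  0.0531] yline 87.04 z [ 0.001 -0.    -1.   ] F [ 2.8  0.6 -6.1] M [ 0.07 -0.45 -0.09] gap 0.296 q6 1.02
```

Entering cleanly. I'll continue with a small sideways relief.

>>> move_arm:
  targets:
    - {"dx":0.03,"dy":0.2,"dz":0,"rx":0,"ry":0,"rz":0}
    - {"dx":0.02,"dy":0.2,"dz":0,"rx":0,"ry":0,"rz":0}
    - {"dx":0.01,"dy":0.2,"dz":0,"rx":0,"ry":0,"rz":0}
    - {"dx":0.01,"dy":0.2,"dz":0,"rx":0,"ry":0,"rz":0}
    - {"dx":0.01,"dy":0.2,"dz":0,"rx":0,"ry":0,"rz":0}
    - {"dx":0.01,"dy":0.2,"dz":0,"rx":0,"ry":0,"rz":0}
    - {"dx":0.01,"dy":0.2,"dz":0,"rx":0,"ry":0,"rz":0}
    - {"dx":0.01,"dy":0.2,"dz":0,"rx":0,"ry":0,"rz":0}
    - {"dx":0,"dy":0,"dz":0,"rx":0,"ry":0,"rz":0}
    - {"dx":0,"dy":0,"dz":0,"rx":0,"ry":0,"rz":0}

```text
t: 10.3
tcp_pos: [0.5475, -0.1961, 0.0533]
tool_rot: [1.0, -0.026, 0.001, 0.0]
force: [4.9, -0.1, -7.5]
finger_gap: 0.289
gripper_force: 78.9
```

```bash
python3 - <<'E'
from h import *
tool()
E
```

```text
t 10.3 tcp [ 0.5475 -0.1961  0.0533] yline 87.05 z [ 0.002 -0.    -1.   ] F [ 4.9 -0.1 -7.5] M [-0.33 -1.07 -0.17] gap 0.289 q6 1.08
```

>>> move_arm:
  targets:
    - {"dx":0.05,"dy":0.1,"dz":0,"rx":0,"ry":0,"rz":-0.015}
    - {"dx":0.02,"dy":0.2,"dz":0,"rx":0,"ry":0,"rz":0}
    - {"dx":0.015,"dy":0.2,"dz":0,"rx":0,"ry":0,"rz":0}
    - {"dx":0.015,"dy":0.2,"dz":0,"rx":0,"ry":0,"rz":0}
    - {"dx":0.015,"dy":0.2,"dz":0,"rx":0,"ry":0,"rz":0}
    - {"dx":0.015,"dy":0.2,"dz":0,"rx":0,"ry":0,"rz":0}
    - {"dx":0.015,"dy":0.2,"dz":0,"rx":0,"ry":0,"rz":0}
    - {"dx":0.015,"dy":0.2,"dz":0,"rx":0,"ry":0,"rz":0}
    - {"dx":0,"dy":0,"dz":0,"rx":0,"ry":0,"rz":0}
    - {"dx":0,"dy":0,"dz":0,"rx":0,"ry":0,"rz":0}

```text
t: 11.55
tcp_pos: [0.5499, -0.1582, 0.0529]
tool_rot: [1.0, -0.029, -0.001, -0.0]
force: [1.6, 0.0, -6.2]
finger_gap: 0.295
gripper_force: 79.4
```

```bash
python3 - <<'E'
from h import *
tool()
E
```

```text
t 11.55 tcp [ 0.5499 -0.1582  0.0529] yline 86.63 z [-0.001  0.001 -1.   ] F [ 1.6  0.  -6.2] M [ 0.04 -0.24  0.01] gap 0.295 q6 1.15
```

>>> move_arm:
  targets:
    - {"dx":0.01,"dy":0.1,"dz":0,"rx":0,"ry":0,"rz":0}
    - {"dx":0.008,"dy":0.1,"dz":0,"rx":0,"ry":0,"rz":0}
    - {"dx":0.008,"dy":0.1,"dz":0,"rx":0,"ry":0,"rz":0}
    - {"dx":0.008,"dy":0.1,"dz":0,"rx":0,"ry":0,"rz":0}
    - {"dx":0.008,"dy":0.1,"dz":0,"rx":0,"ry":0,"rz":0}
    - {"dx":0.008,"dy":0.1,"dz":0,"rx":0,"ry":0,"rz":0}
    - {"dx":0,"dy":0.06,"dz":0,"rx":0,"ry":0,"rz":0}
    - {"dx":0,"dy":0.04,"dz":0,"rx":0,"ry":0,"rz":0}
    - {"dx":0,"dy":0,"dz":0,"rx":0,"ry":0,"rz":0}
    - {"dx":0,"dy":0,"dz":0,"rx":0,"ry":0,"rz":0}

```text
t: 12.8
tcp_pos: [0.5517, -0.1414, 0.0531]
tool_rot: [1.0, -0.029, 0.0, 0.0]
force: [0.2, -0.6, -4.7]
finger_gap: 0.29
gripper_force: 79.4
```

```bash
python3 - <<'E'
from h import *
tool()
E
```

```text
t 12.8 tcp [ 0.5517 -0.1414  0.0531] yline 86.62 z [ 0. -0. -1.] F [ 0.2 -0.6 -4.7] M [-0.08 -0.04  0.  ] gap 0.29 q6 1.18
```

>>> move_arm:
  targets:
    - {"dx":0.003,"dy":0.04,"dz":0,"rx":0,"ry":0,"rz":0}
    - {"dx":0.003,"dy":0.04,"dz":0,"rx":0,"ry":0,"rz":0}
    - {"dx":0.003,"dy":0.04,"dz":0,"rx":0,"ry":0,"rz":0}
    - {"dx":0.003,"dy":0.04,"dz":0,"rx":0,"ry":0,"rz":0}
    - {"dx":0.003,"dy":0.04,"dz":0,"rx":0,"ry":0,"rz":0}
    - {"dx":0,"dy":0.04,"dz":0,"rx":0,"ry":0,"rz":0}
    - {"dx":0,"dy":0,"dz":0,"rx":0,"ry":0,"rz":0}
    - {"dx":0,"dy":0,"dz":0,"rx":0,"ry":0,"rz":0}
    - {"dx":0,"dy":0,"dz":0,"rx":0,"ry":0,"rz":0}
    - {"dx":0,"dy":0,"dz":0,"rx":0,"ry":0,"rz":0}

```text
t: 14.05
tcp_pos: [0.5526, -0.1395, 0.0536]
tool_rot: [1.0, -0.027, 0.001, 0.004]
force: [-3.7, -12.4, -4.9]
finger_gap: 0.293
gripper_force: 78.9
```

```bash
python3 - <<'E'
from h import *
tool()
E
```

```text
t 14.05 tcp [ 0.5526 -0.1395  0.0536] yline 86.93 z [ 0.001 -0.007 -1.   ] F [ -3.7 -12.4  -4.9] M [-2.55  0.64  0.53] gap 0.293 q6 1.19
```

Stop contact felt (-12 N, tool tilted slightly), and the position matches home. I'll relax the push, then release and rise.

>>> move_arm:
  targets:
    - {"dx":0,"dy":-0.06,"dz":0,"rx":0,"ry":0,"rz":0}
    - {"dx":0,"dy":-0.05,"dz":0,"rx":0,"ry":0,"rz":0}
    - {"dx":0,"dy":0,"dz":0,"rx":0,"ry":0,"rz":0}
    - {"dx":0,"dy":0,"dz":0,"rx":0,"ry":0,"rz":0}
    - {"dx":0,"dy":0,"dz":0,"rx":0,"ry":0,"rz":0}
    - {"dx":0,"dy":0,"dz":0,"rx":0,"ry":0,"rz":0}
    - {"dx":0,"dy":0,"dz":0,"rx":0,"ry":0,"rz":0}
    - {"dx":0,"dy":0,"dz":0,"rx":0,"ry":0,"rz":0}
    - {"dx":0,"dy":0,"dz":0,"rx":0,"ry":0,"rz":0}
    - {"dx":0,"dy":0,"dz":0,"rx":0,"ry":0,"rz":0}

```text
t: 15.3
tcp_pos: [0.5522, -0.14, 0.0533]
tool_rot: [1.0, -0.028, 0.0, 0.002]
force: [-2.5, -7.0, -3.9]
finger_gap: 0.291
gripper_force: 79.6
```

>>> move_arm:
  targets:
    - {"dx":0,"dy":0,"dz":0,"rx":0,"ry":0,"rz":0}
    - {"dx":0,"dy":0,"dz":0,"rx":0,"ry":0,"rz":0}
    - {"dx":0,"dy":0,"dz":0,"rx":0,"ry":0,"rz":0}
    - {"dx":0,"dy":0,"dz":0,"rx":0,"ry":0,"rz":0}
    - {"dx":0,"dy":0,"dz":0,"rx":0,"ry":0,"rz":0}
    - {"dx":0,"dy":0,"dz":0,"rx":0,"ry":0,"rz":0}
    - {"dx":0,"dy":0,"dz":0.6,"rx":0,"ry":0,"rz":0}
    - {"dx":0,"dy":0,"dz":1,"rx":0,"ry":0,"rz":0}
    - {"dx":0,"dy":0,"dz":1,"rx":0,"ry":0,"rz":0}
    - {"dx":0,"dy":0,"dz":0.4,"rx":0,"ry":0,"rz":0}
  claw: 100

```text
t: 16.55
tcp_pos: [0.553, -0.1386, 0.1304]
tool_rot: [1.0, -0.029, 0.002, 0.001]
force: [-0.8, 0.4, -0.8]
finger_gap: 1.002
gripper_force: 0.0
```

```bash
python3 - <<'E'
from h import *
tool()
E
```

```text
t 16.55 tcp [ 0.553  -0.1386  0.1304] yline 86.62 z [ 0.003 -0.002 -1.   ] F [-0.8  0.4 -0.8] M [ 0.01 -0.02 -0.04] gap 1.002 q6 1.19
```

>>> move_arm:
  targets:
    - {"dx":-0.164,"dy":0.17,"dz":0,"rx":0,"ry":0,"rz":0.281}
    - {"dx":-0.164,"dy":0.17,"dz":0,"rx":0,"ry":0,"rz":0.281}
    - {"dx":-0.164,"dy":0.17,"dz":0,"rx":0,"ry":0,"rz":0.281}
    - {"dx":-0.164,"dy":0.17,"dz":0,"rx":0,"ry":0,"rz":0.281}
    - {"dx":-0.164,"dy":0.17,"dz":0,"rx":0,"ry":0,"rz":0.281}
    - {"dx":-0.164,"dy":0.17,"dz":0,"rx":0,"ry":0,"rz":0.281}
    - {"dx":-0.164,"dy":0.17,"dz":0,"rx":0,"ry":0,"rz":0.281}
    - {"dx":-0.164,"dy":0.17,"dz":0,"rx":0,"ry":0,"rz":0.281}
    - {"dx":-0.164,"dy":0.17,"dz":0,"rx":0,"ry":0,"rz":0.281}
    - {"dx":-0.164,"dy":0.17,"dz":0,"rx":0,"ry":0,"rz":0.281}
  claw: 60

```text
t: 17.8
tcp_pos: [0.5106, -0.0953, 0.1281]
tool_rot: [0.759, 0.651, -0.0, -0.0]
force: [0.6, 0.7, -0.2]
finger_gap: 0.603
gripper_force: 0.0
```

```bash
python3 - <<'E'
from h import *
s=tool();print(proj("scene",[[.512,-.0965,.06]]),proj("scene",[s["tcp_pos"]]),proj("top",[[.512,-.0965,.06]]))
pic("scene","k1.png",(265,180,100,75))
for n,(x,y,w,h) in(("scene",(280,215,70,50)),("top",(290,190,40,40))):
    i=cams.snapshot(n);H=cv2.cvtColor(i,cv2.COLOR_RGB2HSV)
    r=((H[...,1]>150)&(H[...,2]>80)&((H[...,0]<5)|(H[...,0]>170)))[y:y+h,x:x+w];ys,xs=np.nonzero(r);print(n,len(xs),xs.mean()+x if len(xs) else 0,ys.mean()+y if len(xs) else 0)
E
```

```text
t 17.8 tcp [ 0.5106 -0.0953  0.1281] yline 171.2 z [-0.  0. -1.] F [ 0.6  0.7 -0.2] M [0.03 0.05 0.  ] gap 0.603 q6 -0.25
[[290.00742985 232.41326048]] [[289.490503   216.56983778]] [[305.72068861 207.33405731]]
k1.png k 8.0
scene 26 289.5 232.03846153846155
top 0 0 0
```

View pics/k1.png

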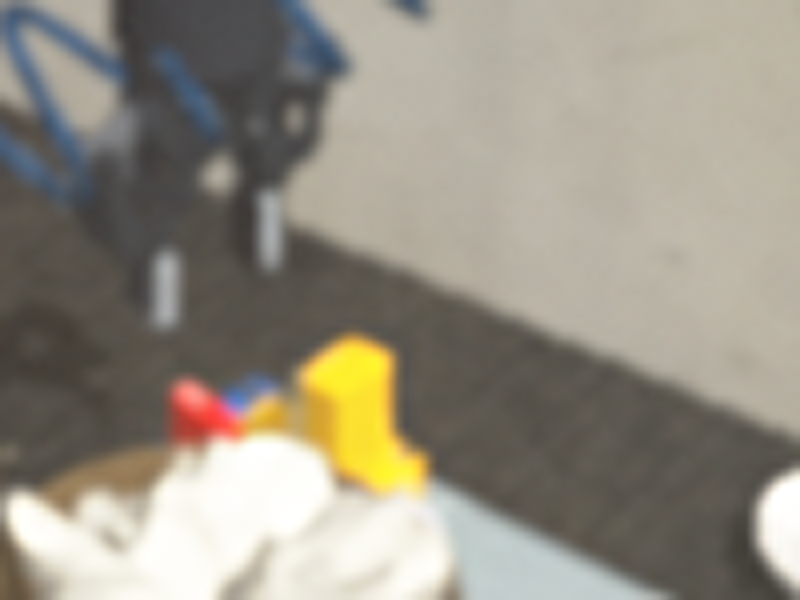

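The carriage's fence and the knob (crop about (205,410), full-picture (290,231)) are where predicted, with the fingers straddling above. I'll descend and grip the knob.

>>> move_arm:
  targets:
    - {"dx":0.04,"dy":-0.03,"dz":-0.6,"rx":0,"ry":0,"rz":0}
    - {"dx":0,"dy":0,"dz":-0.6,"rx":0,"ry":0,"rz":0}
    - {"dx":0,"dy":0,"dz":-0.6,"rx":0,"ry":0,"rz":0}
    - {"dx":0,"dy":0,"dz":-0.6,"rx":0,"ry":0,"rz":0}
    - {"dx":0,"dy":0,"dz":-0.6,"rx":0,"ry":0,"rz":0}
    - {"dx":0,"dy":0,"dz":-0.4,"rx":0,"ry":0,"rz":0}
    - {"dx":0,"dy":0,"dz":0,"rx":0,"ry":0,"rz":0}
    - {"dx":0,"dy":0,"dz":0,"rx":0,"ry":0,"rz":0}
    - {"dx":0,"dy":0,"dz":0,"rx":0,"ry":0,"rz":0}
    - {"dx":0,"dy":0,"dz":0,"rx":0,"ry":0,"rz":0}
  claw: 60

```text
t: 19.2
tcp_pos: [0.5123, -0.0964, 0.0435]
tool_rot: [0.761, 0.649, 0.0, 0.0]
force: [0.4, -0.9, -0.6]
finger_gap: 0.596
gripper_force: 0.0
```

>>> move_arm:
  targets:
    - {"dx":0,"dy":0,"dz":0,"rx":0,"ry":0,"rz":0}
    - {"dx":0,"dy":0,"dz":0,"rx":0,"ry":0,"rz":0}
    - {"dx":0,"dy":0,"dz":0,"rx":0,"ry":0,"rz":0}
    - {"dx":0,"dy":0,"dz":0,"rx":0,"ry":0,"rz":0}
    - {"dx":0,"dy":0,"dz":0,"rx":0,"ry":0,"rz":0}
    - {"dx":0,"dy":0,"dz":0,"rx":0,"ry":0,"rz":0}
    - {"dx":0,"dy":0,"dz":0,"rx":0,"ry":0,"rz":0}
    - {"dx":0,"dy":0,"dz":0,"rx":0,"ry":0,"rz":0}
    - {"dx":0,"dy":0,"dz":0,"rx":0,"ry":0,"rz":0}
    - {"dx":0,"dy":0,"dz":0,"rx":0,"ry":0,"rz":0}
  claw: 0
  newtons: 70

```text
t: 20.45
tcp_pos: [0.512, -0.0964, 0.0433]
tool_rot: [0.761, 0.649, -0.0, 0.0]
force: [-0.2, -0.8, 4.5]
finger_gap: 0.128
gripper_force: 68.8
```

```bash
python3 - <<'E'
from h import *
tool()
E
```

```text
t 20.45 tcp [ 0.512  -0.0964  0.0433] yline 170.92 z [ 0. -0. -1.] F [-0.2 -0.8  4.5] M [-0.08  0.15 -0.08] gap 0.128 q6 -0.24
```

Gripped: the opening matches the 12 mm bar and the side force is near zero. Turning clockwise.

>>> move_arm:
  targets:
    - {"dx":0,"dy":0,"dz":0,"rx":0,"ry":0,"rz":-0.25}
    - {"dx":0,"dy":0,"dz":0,"rx":0,"ry":0,"rz":-0.25}
    - {"dx":0,"dy":0,"dz":0,"rx":0,"ry":0,"rz":-0.25}
    - {"dx":0,"dy":0,"dz":0,"rx":0,"ry":0,"rz":-0.25}
    - {"dx":0,"dy":0,"dz":0,"rx":0,"ry":0,"rz":-0.25}
    - {"dx":0,"dy":0,"dz":0,"rx":0,"ry":0,"rz":-0.25}
    - {"dx":0,"dy":0,"dz":0,"rx":0,"ry":0,"rz":-0.25}
    - {"dx":0,"dy":0,"dz":0,"rx":0,"ry":0,"rz":-0.25}
    - {"dx":0,"dy":0,"dz":0,"rx":0,"ry":0,"rz":-0.2}
    - {"dx":0,"dy":0,"dz":0,"rx":0,"ry":0,"rz":-0.15}

```text
t: 21.7
tcp_pos: [0.5114, -0.0961, 0.0433]
tool_rot: [0.996, 0.09, -0.001, -0.0]
force: [-1.8, 0.1, 6.5]
finger_gap: 0.126
gripper_force: 69.0
```

```bash
python3 - <<'E'
from h import *
tool()
E
```

```text
t 21.7 tcp [ 0.5114 -0.0961  0.0433] yline 100.36 z [-0.001  0.    -1.   ] F [-1.8  0.1  6.5] M [-0.02  0.27  0.2 ] gap 0.126 q6 0.99
```

>>> move_arm:
  targets:
    - {"dx":0,"dy":0,"dz":0,"rx":0,"ry":0,"rz":-0.05}
    - {"dx":0,"dy":0,"dz":0,"rx":0,"ry":0,"rz":-0.05}
    - {"dx":0,"dy":0,"dz":0,"rx":0,"ry":0,"rz":-0.05}
    - {"dx":0,"dy":0,"dz":0,"rx":0,"ry":0,"rz":-0.05}
    - {"dx":0,"dy":0,"dz":0,"rx":0,"ry":0,"rz":0}
    - {"dx":0,"dy":0,"dz":0,"rx":0,"ry":0,"rz":0}
    - {"dx":0,"dy":0,"dz":0,"rx":0,"ry":0,"rz":0}
    - {"dx":0,"dy":0,"dz":0,"rx":0,"ry":0,"rz":0}
    - {"dx":0,"dy":0,"dz":0,"rx":0,"ry":0,"rz":0}
    - {"dx":0,"dy":0,"dz":0,"rx":0,"ry":0,"rz":0}

```text
t: 22.95
tcp_pos: [0.5113, -0.0961, 0.0433]
tool_rot: [0.999, 0.042, -0.001, 0.001]
force: [-1.1, 1.1, 6.7]
finger_gap: 0.128
gripper_force: 70.1
```

```bash
python3 - <<'E'
from h import *
tool()
E
```

```text
t 22.95 tcp [ 0.5113 -0.0961  0.0433] yline 94.84 z [-0.002 -0.001 -1.   ] F [-1.1  1.1  6.7] M [0.13 0.24 1.13] gap 0.128 q6 1.09
```

Torque rose to 1.13 N m at the hard stop, so the knob is tight. Releasing and rising.

>>> move_arm:
  targets:
    - {"dx":0,"dy":0,"dz":0,"rx":0,"ry":0,"rz":0}
    - {"dx":0,"dy":0,"dz":0,"rx":0,"ry":0,"rz":0}
    - {"dx":0,"dy":0,"dz":0,"rx":0,"ry":0,"rz":0}
    - {"dx":0,"dy":0,"dz":0,"rx":0,"ry":0,"rz":0}
    - {"dx":0,"dy":0,"dz":0,"rx":0,"ry":0,"rz":0}
    - {"dx":0,"dy":0,"dz":0.6,"rx":0,"ry":0,"rz":0}
    - {"dx":0,"dy":0,"dz":1,"rx":0,"ry":0,"rz":0}
    - {"dx":0,"dy":0,"dz":1,"rx":0,"ry":0,"rz":0}
    - {"dx":0,"dy":0,"dz":1,"rx":0,"ry":0,"rz":0}
    - {"dx":0,"dy":0,"dz":1,"rx":0,"ry":0,"rz":0}
  claw: 35

```text
t: 24.2
tcp_pos: [0.512, -0.0963, 0.16]
tool_rot: [0.999, 0.039, 0.0, 0.0]
force: [0.3, -0.1, 0.3]
finger_gap: 0.35
gripper_force: 0.0
```

>>> move_arm:
  targets:
    - {"dx":0,"dy":-1,"dz":0.2,"rx":0,"ry":0,"rz":0}
    - {"dx":0,"dy":-1,"dz":0,"rx":0,"ry":0,"rz":0}
    - {"dx":0,"dy":-1,"dz":0,"rx":0,"ry":0,"rz":0}
    - {"dx":0,"dy":-1,"dz":0,"rx":0,"ry":0,"rz":0}
    - {"dx":0,"dy":-1,"dz":0,"rx":0,"ry":0,"rz":0}
    - {"dx":0,"dy":-1,"dz":0,"rx":0,"ry":0,"rz":0}
    - {"dx":0,"dy":-1,"dz":0,"rx":0,"ry":0,"rz":0}
    - {"dx":0,"dy":-1,"dz":0,"rx":0,"ry":0,"rz":0}
    - {"dx":0,"dy":-1,"dz":0,"rx":0,"ry":0,"rz":0}
    - {"dx":0,"dy":-1,"dz":0,"rx":0,"ry":0,"rz":0}

```text
t: 25.45
tcp_pos: [0.512, -0.348, 0.1629]
tool_rot: [0.999, 0.039, -0.0, -0.0]
force: [-0.5, -0.3, 1.4]
finger_gap: 0.353
gripper_force: 0.0
```

```bash
python3 - <<'E'
from h import *
tool()
pic("top","f1.png",(270,175,100,60))
E
```

```text
t 25.45 tcp [ 0.512  -0.348   0.1629] yline 94.42 z [-0.  0. -1.] F [-0.5 -0.3  1.4] M [0.   0.02 0.01] gap 0.353 q6 0.72
f1.png k 8.0
```

View pics/f1.png

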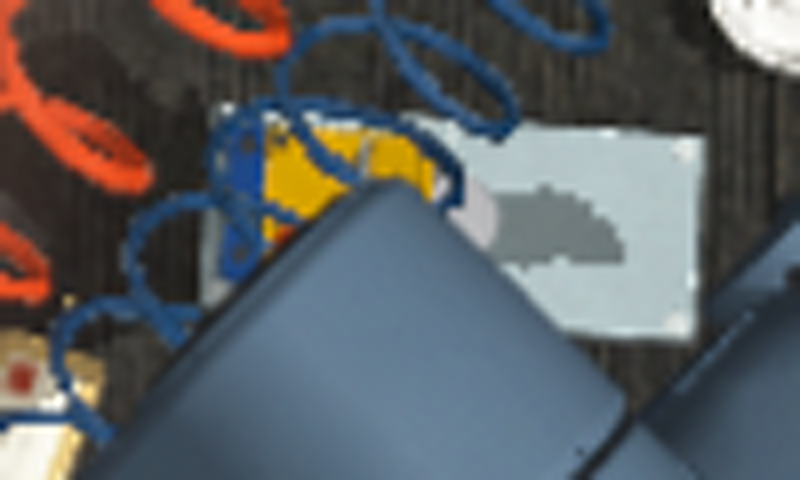

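The top view shows the carriage on the rail with its yellow edge flush against the blue stop (crop x ≈ 262), and the nose out behind it. The carton and dish are undisturbed. Handing in.

```bash
python3 -c "
from station import order
print(order.sign_off())"
```

```text
the job is handed in; nothing more can be done
None
```

The carriage is on the rail and home against the blue stop, its knob was turned clockwise to the hard stop, the arm is clear, and the job was handed in at about 25 s of the 54 s (no verdict was returned).

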